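# Seat the keyed tube block in the bench shaker

### The job

Fit the bench shaker with its tube block: take the round aluminium block that has a single key rib on its side, line the rib up with the slot in the shaker's well, and lower it upright all the way down onto the well floor before letting go. Leave the other two blocks, the square one and the round one with two ribs, standing where they are.

Things in the scene. Friction and masses are not known exactly. Their poses are not given: they have to be found in the camera images.
- block: Block to fit: loose round aluminium tube block, 64 mm diameter, 50 mm tall, 0.2 to 0.42 kg, upright on the bench. One full-height key rib, 16 mm wide, reaches 46 mm from the axis along its +x. Grey lifting bar centred on top, 34 mm long along x, 14 mm thick along y, from 50 to 98 mm above the underside: pinch across its thickness. Origin: centre of underside, z up.
- shaker: Fixed bench shaker: cream housing 240x150 mm, grey collar round a well. Origin: on the bench under the well's axis, z up. Well floor 35 mm, rim 75 mm above bench. Well 74 mm across; slot for the rib 32 mm wide on its +x side, out to 53 mm from the axis; seated, the block's +x is the shaker's +x. Top 7 mm of the rim flares 45 degrees as lead-in. Raised panel, 60 mm high, from x = 90 mm.
- twin: Bystander: the same round aluminium block with the same lifting bar, but with two ribs on opposite sides (its +x and -x); it does not fit the well. Origin: centre of the underside.
- square: Bystander: square aluminium block, 62 mm by 62 mm, 50 mm tall, with the same lifting bar along its x; it does not fit the well. Origin: centre of the underside.
Not all that is in view belongs to the job. What is shaped like the block but black or turquoise is not meant.

How it is judged:
By the outcome, as a careful person would: the job done as asked, in the order asked, and still so for the second after the job is handed in, with the robot touching nothing.
It also fails if it takes over 43 s, if anything falls off the work surface, if the arm or the gripper's body presses on something with over 40 N, if the wrist force passes 120 N, or if a joint passes its speed limit or range.

### The arm

A 6-joint arm with a two-finger parallel gripper is mounted at the origin on the work surface. World frame = base frame: x ahead of the robot, y to its left, z up, the work surface at z = 0. Lengths are in m, angles in rad, forces in N, time in s.
With the tool pointing down it reaches from about 0.35 to 0.975 m from the base axis. Payload 4.9 kg.
Tool frame: the origin (TCP) lies midway between the tips of the shut fingers; the grasp point (between the pads) lies manip.grip_depth behind it (manip.grip_depth is the distance from the TCP to the grasp point, in m); z points along the fingers, x is the direction in which the jaws open and shut, and the axes are right-handed (so a half turn about z gives the same grasp; the last joint's range is limited). The gripper opens to 85 mm and grips with 20 to 120 N. Pads are 22 mm wide; open, the fingers measure 114 mm over their backs; the gripper's body (76 mm by 85 mm) begins 54 mm behind the grasp point. The pads swing forward as they close: fully open they stand 13 mm farther back than shut.
Start: joints at [1.055, 0.053, 1.613, -0, 1.476, -0.119], TCP at [0.242, 0.576, 0.231] pointing down, gripper open.
Joint ranges: [-3.01, 3.01], [-1.01, 2.22], [0.06, 2.58], [-1.02, 4.17], [0.09, 2.62], [-3.14, 3.14]. Speed limits (rad/s): [2.57, 2.57, 3.14, 3.14, 3.14, 3.14].

### API

Orientations are given as a unit quaternion [w, x, y, z].
In Python, from plant import state, grab_frame, ticket, manip gives the robot as it stands.
- The arm moves only by the tool carry_out, never from a script. Its argument "moves" is a list that holds one entry, the list of rows, each a list of 7 numbers: the turn, a rotation vector about the tool's x, y, z each as a share of 5 degrees, from -1 to 1, then the shift along the tool's x, y, z each as a share of 0.04 m, from -1 to 1, then the gripper command: -1 is shut, 1 is fully open, values between are in proportion. A call has 1 to 8 rows; each row shifts and turns the commanded pose from where the row before left it, along the tool's axes as they then stand; what a row does not reach is not made up. A row lasts 1/12 s, in which the tool goes at most 41.7 mm and 7.16 degrees, less where a joint would pass 70% of its speed; a pose out of reach is approached as far as the arm can. A call with a number of a shift or a turn outside -1 to 1 is refused whole. A call with a gripper value outside its range is refused whole. The fingers move at their own pace and stop on an object; the grip force is fixed at half the most. Time passes only in rows, so rows that do not move let the fingers close. It gives the time, the measured TCP pose, the force and the opening at its end, in the units of the state.
- state(): the state, without advancing time (a new reading comes with each control period).
- grab_frame(name): name is "scene" or "top" or "wrist"; returns a dict with "frame" (400x640x3 uint8, red, green, blue), "z_map" (400x640 float32, m along the optical axis (not along the pixel's ray), 0 where there is no reading), "K" (3x3 intrinsics, pixels), "k1" (the pictures are not rectified: a ray, as slopes to the right and down, at radius r is drawn at 1 + k1 r^2 times it, then the intrinsics apply), "world_from_camera" (4x4, takes a point from camera to world coordinates); the wrist camera has in their place "hand_eye" (4x4, takes a point from camera to tool coordinates, whose origin is the TCP and whose axes are the tool frame's). Camera axes: x right, y down, z forward; pixel columns grow to the right and rows downward; lengths in m; the calibration is good to about 2 mm. A picture is of the moment at which its call begins: read the wrist's pose just before it.
- ticket.job_done(): hands the job in, once; it reports no verdict.
The state is a dict: "time": time; "joint_pos": joint angles; "joint_vel": joint speeds; "joint_efforts": joint torques, N m; "tool_pos": TCP position; "tool_rot": TCP orientation; "contact_force": force on the tool from outside, world axes, zero at the start; "ft_torque": the same for the moment, N m; "gripper_width": opening from 0.0 (shut) to 1.0 (fully open).
Only numpy, scipy, OpenCV 4.12 (cv2) and the standard library are available. Lean on these libraries where they do the work, as an engineer would, in place of code of your own. Each camera call takes 0.05 s, during which the arm holds its last target.

## Working session

There is one attempt and no reset: what is moved stays moved. The work goes in short steps, Python scripts to look and compute and a tool call to move; the robot and the scene stay as the last step left them, time stands still between calls to the robot, and variables do not carry over. Pictures are saved under pics/ and viewed, and the job is handed in when it is done.

Besides the shell and the picture viewer there is one more tool, called by a JSON object that holds its "op" and its "data", one argument or row to a line. carry_out: Moves the arm, as the interface text tells. Shift numbers are shares of 0.04 m and turn numbers shares of 5 degrees, none past 1 either way. Its arguments: {"type":"object","properties":{"moves":{"type":"array"}},"required":["moves"]}

```bash
mkdir -p pics; ls; python3 - <<'E'
from plant import state, grab_frame, ticket, manip
import cv2
print(manip.grip_depth); s=state(); print(s)
for n in ("scene","top"):
    f=grab_frame(n); cv2.imwrite(f"pics/{n}0.png",f["frame"][:,:,::-1]); print(n,f["K"],f["k1"],f["world_from_camera"])
E
```

```text
pics
0.0187
{'time': 0.0, 'joint_pos': array([ 1.05502663e+00,  5.33568398e-02,  1.61427365e+00,  4.00033544e-07,
        1.47603633e+00, -1.18979993e-01]), 'joint_vel': array([-0.00024914,  0.00031562,  0.00049862,  0.00038632,  0.00046142,
        0.00099307]), 'joint_efforts': array([ 2.52381113e-03, -3.93672538e+01, -3.70187545e+01,  1.09624502e-04,
        6.94248243e-03,  2.72860561e-06]), 'tool_pos': array([0.24121501, 0.57589953, 0.2300752 ]), 'tool_rot': array([ 4.67675835e-04,  8.32603748e-01,  5.53868146e-01, -9.25649644e-04]), 'contact_force': array([-0.50888125, -0.66110435,  0.24832343]), 'ft_torque': array([-0.01913027,  0.01779954, -0.02922617]), 'gripper_width': 1.002653793863419}
scene [[371.5520615    0.         328.44661106]
 [  0.         371.5520615  199.30835366]
 [  0.           0.           1.        ]] -0.08018565101674714 [[-0.60415327  0.51260997 -0.61010642  1.0578634 ]
 [ 0.79680016  0.37860686 -0.47092075  0.36978117]
 [-0.0104082  -0.7706412  -0.63718428  0.57561319]
 [ 0.          0.          0.          1.        ]]
top [[497.18756184   0.         318.88414981]
 [  0.         497.18756184 201.60860867]
 [  0.           0.           1.        ]] 0.014920779741837044 [[-1.06186112e-03 -9.94349051e-01  1.06154782e-01  4.42609739e-01]
 [-9.99906933e-01  2.49961875e-03  1.34118427e-02 -4.11879007e-02]
 [-1.36013996e-02 -1.06130660e-01 -9.94259164e-01  1.06333654e+00]
 [ 0.00000000e+00  0.00000000e+00  0.00000000e+00  1.00000000e+00]]
```

View pics/scene0.png

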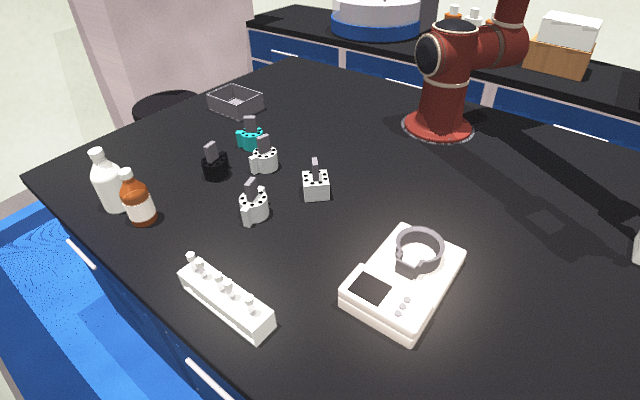

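View pics/top0.png

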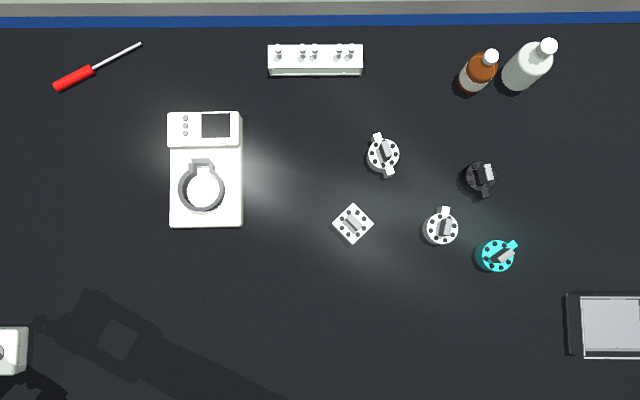

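Candidates in the top view:
- Round white (383,155): ribs at both ends, so the twin.
- Round white (442,228): one rib, near (445,211), so the likely block.
- Square (352,223).
- Black (480,178) and turquoise (497,255): decoys.

The shaker is at about (205,185). I'll check the choice in a close crop and measure.

```bash
cat > h.py <<'E'
import numpy as np, cv2
from plant import state, grab_frame, ticket, manip
def cloud(f,M=None):
    z=f["z_map"]; K=f["K"]; h,w=z.shape
    uv=np.stack(np.meshgrid(np.arange(w),np.arange(h)),-1).reshape(-1,1,2).astype(float)
    n=cv2.undistortPoints(uv,K,np.array([f["k1"],0,0,0.]),None,None).reshape(h,w,2) if True else 0
    P=np.dstack([n*z[...,None],z]); 
    M=f["world_from_camera"] if M is None else M
    W=P@M[:3,:3].T+M[:3,3]; W[z==0]=np.nan
    return W
def R(q):
    from scipy.spatial.transform import Rotation as Q
    return Q.from_quat([q[1],q[2],q[3],q[0]]).as_matrix()
def toolM(s):
    M=np.eye(4); M[:3,:3]=R(s["tool_rot"]); M[:3,3]=s["tool_pos"]; return M
E
python3 - <<'E'
from h import *
f=grab_frame("top"); W=cloud(f); np.savez("top.npz",W=W,fr=f["frame"])
fr=f["frame"][:,:,::-1]
a=cv2.resize(fr[130:285,330:530],None,fx=4,fy=3.8,interpolation=cv2.INTER_CUBIC)
cv2.imwrite("pics/crop1.png",a[:600])
def reg(u0,u1,v0,v1,lo,hi):
    P=W[v0:v1,u0:u1].reshape(-1,3); P=P[(P[:,2]>lo)&(P[:,2]<hi)]; return P
def rect(P):
    r=cv2.minAreaRect((P[:,:2]*1000).astype(np.float32)); return r
for nm,b in dict(block=(415,468,195,255),twin=(360,408,128,185),sq=(325,380,195,250)).items():
    t=reg(*b,0.042,0.06); bar=reg(*b,0.09,0.105); print(nm,len(t),np.median(t[:,2]),rect(t),"| bar",len(bar),np.median(bar[:,2]),bar.mean(0),rect(bar))
b=(160,250,105,235)
P=reg(*b,0.02,0.2); print(np.histogram(P[:,2],bins=np.arange(.02,.1,.005)))
c=reg(*b,0.069,0.08); print(rect(c)); 
p=reg(*b,0.056,0.0635); print("panel",rect(p)); h=reg(*b,0.04,0.0655); print('hous',rect(h))
print(np.nanmedian(reg(0,640,0,400,-.02,.02),0))
E
```

```text
block 666 0.05043065397867608 ((500.03790283203125, -280.1850891113281), (63.663230895996094, 74.14390563964844), 43.7757682800293) | bar 140 0.0982697505298854 [ 0.49675467 -0.27713163  0.09801515] ((496.6716613769531, -278.0034484863281), (14.721282958984375, 33.248443603515625), 79.70838928222656)
twin 671 0.050706983856854126 ((651.05224609375, -159.46890258789062), (83.17144775390625, 63.438499450683594), 52.57562255859375) | bar 131 0.09824833781446407 [ 0.65054827 -0.15948258  0.09805056] ((651.193359375, -160.05572509765625), (33.69049072265625, 14.695055961608887), 18.940650939941406)
sq 762 0.050839742920844255 ((506.9651794433594, -95.02705383300781), (60.56636047363281, 61.183441162109375), 44.70801544189453) | bar 134 0.09840459856289657 [ 0.50662524 -0.09533913  0.09846823] ((506.728515625, -95.41753387451172), (32.858436584472656, 14.085299491882324), 44.99127197265625)
(array([  65,   68, 1662, 2895,  188,   90,  191, 1435, 1050,  139,  399,
        162,    0,    0,    0]), array([0.02 , 0.025, 0.03 , 0.035, 0.04 , 0.045, 0.05 , 0.055, 0.06 ,
       0.065, 0.07 , 0.075, 0.08 , 0.085, 0.09 , 0.095]))
((584.989013671875, 212.26368713378906), (91.73825073242188, 106.8456039428711), 89.86214447021484)
panel ((638.456787109375, 212.37210083007812), (202.93283081054688, 147.71702575683594), 1.1163694858551025)
hous ((624.4163818359375, 211.2728271484375), (234.55377197265625, 148.72335815429688), 1.7950676679611206)
[ 0.51386762 -0.03359901  0.00077192]
```

View pics/crop1.png

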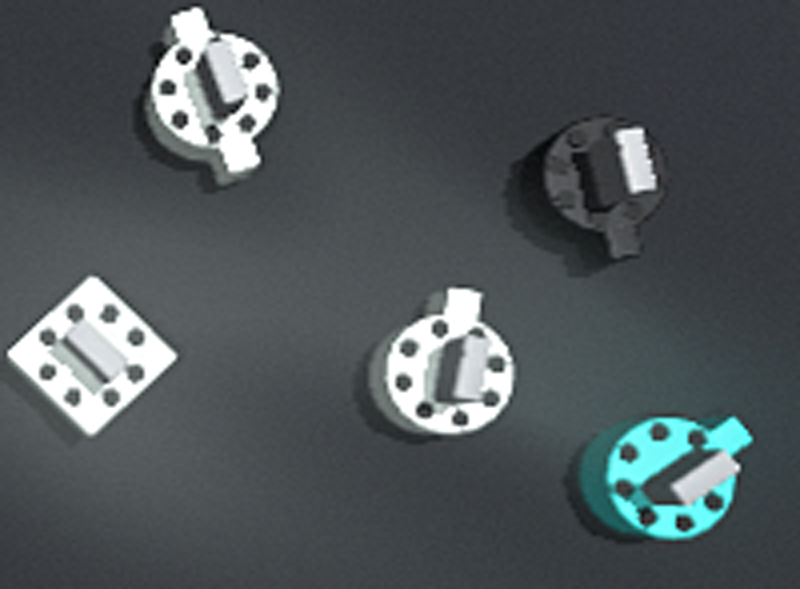

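The crop confirms it: the white round block at (442,228) has a single rib pointing up. The bar is at z = 98 mm and measures 33x14.7 mm, as described, with yaw about -10.3°. Next I'll fit the shaker.

```bash
python3 - <<'E'
from h import *
from scipy.optimize import least_squares
d=np.load("top.npz"); W=d["W"]; fr=d["fr"]
a=cv2.resize(fr[100:240,150:260,::-1],None,fx=4,fy=4,interpolation=cv2.INTER_CUBIC); cv2.imwrite("pics/shk.png",a)
P=W[105:235,160:250].reshape(-1,3)
c=P[(P[:,2]>0.071)&(P[:,2]<0.08)]
print(len(c),c.min(0),c.max(0))
# annulus fit: ring pts (exclude slot side x> )
q=c[c[:,0]<0.59]
def f(p):
    r=np.hypot(q[:,0]-p[0],q[:,1]-p[1]); return r-p[2]
s=least_squares(f,[.578,.212,.043],loss="soft_l1",f_scale=.002); print("ring",s.x)
r=np.hypot(c[:,0]-s.x[0],c[:,1]-s.x[1]); th=np.degrees(np.arctan2(c[:,1]-s.x[1],c[:,0]-s.x[0]))
for t in range(-180,180,15):
    m=(th>=t)&(th<t+15)
    if m.sum(): print(t,m.sum(),np.round(np.percentile(r[m],[2,98])*1000,1))
e=c[(r>0.05)]; print("slot part",e.mean(0)); print("dir",np.degrees(np.arctan2(*(e.mean(0)-np.r_[s.x[:2],0])[[1,0]])))
# housing edges
h=P[(P[:,2]>0.03)&(P[:,2]<0.068)]
for nm,lo,hi in (("low",0.025,0.045),("pan",.055,.0635)):
    k=P[(P[:,2]>lo)&(P[:,2]<hi)]; 
    if nm=="pan": k=k[k[:,0]>.665]
    print(nm,np.median(k[:,2]),cv2.minAreaRect((k[:,:2]*1000).astype(np.float32)))
# block circle
B=W[195:255,415:468].reshape(-1,3); B=B[(B[:,2]>.046)&(B[:,2]<.056)]
c0=np.array([.4967,-.278]);v=B[:,:2]-c0;r=np.hypot(*v.T);th=np.degrees(np.arctan2(v[:,1],v[:,0]))
for t in range(-180,180,20):
    m=(th>=t)&(th<t+20)
    if m.sum(): print(t,round(r[m].max()*1000,1),end=' ; ')
m=r>.036; print("rib",np.degrees(np.arctan2(v[m,1].mean(),v[m,0].mean())),m.sum())
E
```

```text
497 [0.53154905 0.16643077 0.07102094] [0.63793078 0.25815289 0.07939807]
ring [0.57625292 0.21189281 0.04279202]
-180 18 [39.  45.3]
-165 21 [37.9 45.9]
-150 17 [39.7 45.6]
-135 17 [37.9 45. ]
-120 16 [38.2 45.3]
-105 15 [40.1 45.7]
-90 16 [39.6 45.6]
-75 19 [37.9 45.3]
-60 17 [37.5 45.7]
-45 19 [38.1 45.7]
-30 30 [40.6 61.3]
-15 24 [55.6 63. ]
0 24 [55.9 62.7]
15 31 [37.5 63.9]
30 23 [37.6 47.6]
45 20 [38.3 45.6]
60 26 [38.4 47.4]
75 22 [38.2 46.2]
90 21 [37.6 46. ]
105 20 [38.6 46.6]
120 20 [38.7 46.6]
135 20 [39.2 46. ]
150 24 [38.2 46. ]
165 17 [39.5 45.4]
slot part [0.63263682 0.21292546 0.07431272]
dir 1.0492315807400916
low 0.035712849043296746 ((618.5061645507812, 213.47125244140625), (234.39535522460938, 151.07559204101562), 1.076053261756897)
pan 0.05941633682885061 ((703.2462158203125, 213.74319458007812), (74.04684448242188, 148.24830627441406), 1.4288839101791382)
-180 31.1 ; -160 31.3 ; -140 31.0 ; -120 31.1 ; -100 29.8 ; -80 32.0 ; -60 32.0 ; -40 45.2 ; -20 46.0 ; 0 42.7 ; 20 32.9 ; 40 33.6 ; 60 33.7 ; 80 33.3 ; 100 33.8 ; 120 33.3 ; 140 32.5 ; 160 31.4 ; rib -9.894502212492363 45
```

View pics/shk.png

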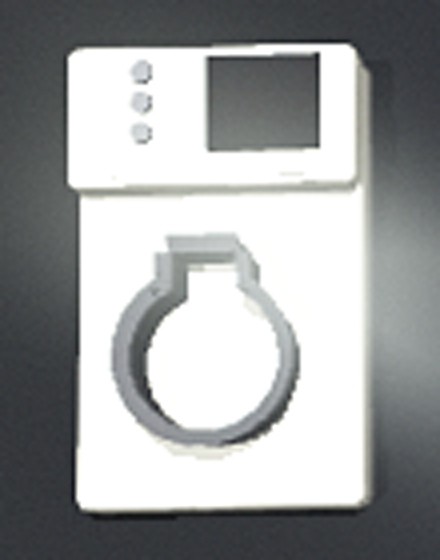

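{"op": "carry_out", "data": {
  "moves": [
    [[0,0,-0.85,0,0,0,1],[0,0,-0.85,0,0,0,1],[0,0,-0.85,0,0,0,1],[0,0,0,0,0,0,1]]
  ]
}}

```text
time: 0.48
tool_pos: [0.2414, 0.5762, 0.2308]
tool_rot: [0.0, 0.766, 0.643, -0.0]
contact_force: [-0.3, 0.2, -0.5]
gripper_width: 1.005
```

```bash
cat >> h.py <<'E'
def plan(x,y,z,yaw):
    s=state(); r=R(s["tool_rot"]); d=r.T@(np.array([x,y,z])-s["tool_pos"])
    ya=np.degrees(np.arctan2(r[1,0],r[0,0]))
    print("t",round(s["time"],2),"pos",np.round(s["tool_pos"],4),"yaw",round(ya,2),"tilt z",np.round(r[:,2],4),"F",np.round(s["contact_force"],1),"w",round(s["gripper_width"],3))
    print("shift units",np.round(d/0.04,2),"turn z units",round(-(yaw-ya)/5,2))
E
python3 -c "
from h import *
plan(.4967,-.2775,.2,79.9)"
```

```text
t 0.48 pos [0.2414 0.5762 0.2308] yaw 80.08 tilt z [-5.e-04 -8.e-04 -1.e+00] F [-0.3  0.2 -0.5] w 1.005
shift units [-19.92   9.96   0.78] turn z units 0.04
```

{"op": "carry_out", "data": {
  "moves": [
    [[0,0,0,-0.8,0.4,0,1],[0,0,0,-0.8,0.4,0,1],[0,0,0,-0.8,0.4,0,1],[0,0,0,-0.8,0.4,0,1],[0,0,0,-0.8,0.4,0,1],[0,0,0,-0.8,0.4,0,1],[0,0,0,-0.8,0.4,0,1],[0,0,0,-0.8,0.4,0,1]]
  ]
}}

```text
time: 1.15
tool_pos: [0.3231, 0.3005, 0.2311]
tool_rot: [0.0, 0.766, 0.642, 0.0]
contact_force: [-0.1, -0.3, 1.2]
gripper_width: 0.999
```

{"op": "carry_out", "data": {
  "moves": [
    [[0,0,0,-0.8,0.4,0,1],[0,0,0,-0.8,0.4,0,1],[0,0,0,-0.8,0.4,0,1],[0,0,0,-0.8,0.4,0,1],[0,0,0,-0.8,0.4,0,1],[0,0,0,-0.8,0.4,0,1],[0,0,0,-0.8,0.4,0,1],[0,0,0,-0.8,0.4,0,1]]
  ]
}}

```text
time: 1.82
tool_pos: [0.4049, 0.026, 0.2314]
tool_rot: [0.0, 0.767, 0.642, 0.0]
contact_force: [1.3, 0.3, -0.1]
gripper_width: 1.001
```

```bash
python3 -c "
from h import *
plan(.4967,-.2775,.2,79.9)"
```

```text
t 1.82 pos [0.4049 0.026  0.2314] yaw 79.88 tilt z [ 9.e-04  0.e+00 -1.e+00] F [ 1.3  0.3 -0.1] w 1.001
shift units [-7.07  3.59  0.79] turn z units -0.0
```

{"op": "carry_out", "data": {
  "moves": [
    [[0,0,0,-0.9,0.45,0,1],[0,0,0,-0.9,0.45,0,1],[0,0,0,-0.9,0.45,0,1],[0,0,0,-0.9,0.45,0,1],[0,0,0,-0.9,0.45,0,1],[0,0,0,-0.9,0.45,0,1],[0,0,0,-0.9,0.45,0,1],[0,0,0,0,0,0,1]]
  ]
}}

```text
time: 2.48
tool_pos: [0.4858, -0.2478, 0.2303]
tool_rot: [0.0, 0.768, 0.64, -0.001]
contact_force: [-0.3, 0.5, -0.3]
gripper_width: 0.996
```

```bash
python3 - <<'E'
from h import *
plan(.4967,-.2775,.06,79.9)
s=state(); f=grab_frame("wrist"); cv2.imwrite("pics/w1.png",f["frame"][:,:,::-1])
W=cloud(f,toolM(s)@f["hand_eye"]); 
m=(W[...,2]>.092)&(W[...,2]<.105)&(np.hypot(W[...,0]-.4967,W[...,1]+.2775)<.03)
P=W[m]; print(len(P),P.mean(0),cv2.minAreaRect((P[:,:2]*1000).astype(np.float32)))
plan(.4967,-.2775,.06,79.9)
E
```

```text
t 2.48 pos [ 0.4858 -0.2478  0.2303] yaw 79.59 tilt z [-0.001  -0.0016 -1.    ] F [-0.3  0.5 -0.3] w 0.996
shift units [-0.67  0.41  4.26] turn z units -0.06
597 [ 0.49389504 -0.27723958  0.09731677] ((494.9803161621094, -277.5276794433594), (12.966154098510742, 34.346763610839844), 77.87205505371094)
t 2.53 pos [ 0.4853 -0.2451  0.2303] yaw 79.67 tilt z [-1.6e-03  8.0e-04 -1.0e+00] F [-0.8  1.   0.7] w 1.005
shift units [-0.75  0.43  4.26] turn z units -0.05
```

View pics/w1.png

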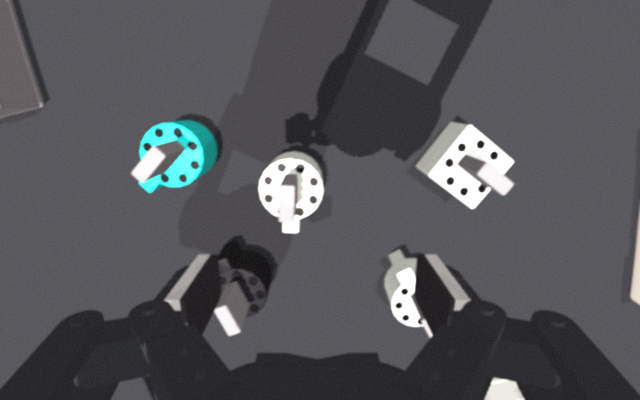

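The wrist view shows the one-rib block at (291,190), with its bar running roughly along image rows and the jaws opening across it. Its position agrees with the top view to within 2 mm. Now I'll centre over it and descend.

{"op": "carry_out", "data": {
  "moves": [
    [[0,0,-0.05,-0.75,0.4,0,1],[0,0,0,0,0,0,1],[0,0,0,0,0,0.8,1],[0,0,0,0,0,0.8,1],[0,0,0,0,0,0.4,1],[0,0,0,0,0,0,1],[0,0,0,0,0,0,1]]
  ]
}}

```text
time: 3.12
tool_pos: [0.4952, -0.2732, 0.1506]
tool_rot: [-0.001, 0.765, 0.645, -0.0]
contact_force: [-0.3, -0.6, 0.6]
gripper_width: 1.003
```

```bash
python3 - <<'E'
from h import *
plan(.4958,-.2775,.06,79.9)
s=state(); f=grab_frame("wrist"); cv2.imwrite("pics/w2.png",f["frame"][:,:,::-1])
W=cloud(f,toolM(s)@f["hand_eye"]); 
m=(W[...,2]>.092)&(W[...,2]<.105)&(np.hypot(W[...,0]-.4967,W[...,1]+.2775)<.03)
P=W[m]; print(len(P),P.mean(0),cv2.minAreaRect((P[:,:2]*1000).astype(np.float32)))
E
```

```text
t 3.12 pos [ 0.4952 -0.2732  0.1506] yaw 80.27 tilt z [-0.0017  0.0014 -1.    ] F [-0.3 -0.6  0.6] w 1.003
shift units [-0.11  0.04  2.27] turn z units 0.07
1151 [ 0.4934687  -0.27761476  0.09747865] ((494.534423828125, -277.9126281738281), (13.991727828979492, 33.651031494140625), 78.19032287597656)
```

View pics/w2.png

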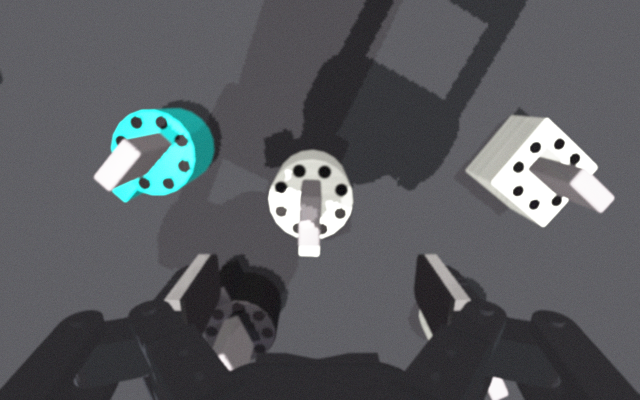

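{"op": "carry_out", "data": {
  "moves": [
    [[0,0,0.2,-0.11,0.02,0,1],[0,0,0,0,0,0.6,1],[0,0,0,0,0,0.6,1],[0,0,0,0,0,0.6,1],[0,0,0,0,0,0.45,1],[0,0,0,0,0,0,1],[0,0,0,0,0,0,1]]
  ]
}}

```text
time: 3.75
tool_pos: [0.4962, -0.2794, 0.0621]
tool_rot: [0.0, 0.77, 0.638, 0.0]
contact_force: [1.2, -0.3, 0.5]
gripper_width: 1.0
```

```bash
python3 - <<'E'
from h import *
plan(.495,-.2777,.06,79)
s=state(); f=grab_frame("wrist"); cv2.imwrite("pics/w3.png",f["frame"][:,:,::-1])
E
```

```text
t 3.75 pos [ 0.4962 -0.2794  0.0621] yaw 79.23 tilt z [ 4.e-04 -3.e-04 -1.e+00] F [ 1.2 -0.3  0.5] w 1.0
shift units [ 0.04 -0.04  0.05] turn z units 0.05
```

View pics/w3.png

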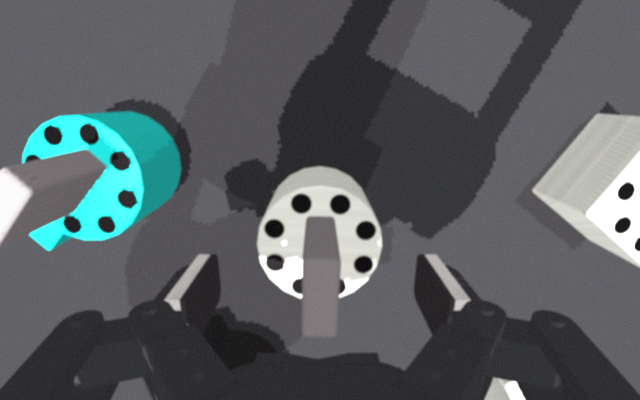

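The bar at (320,275) is centred between the pads at (200,280) and (440,280), and nothing is touching. I'll close the gripper.

{"op": "carry_out", "data": {
  "moves": [
    [[0,0,0,0,0,0,-1],[0,0,0,0,0,0,-1],[0,0,0,0,0,0,-1],[0,0,0,0,0,0,-1],[0,0,0,0,0,0,-1],[0,0,0,0,0,0,-1],[0,0,0,0,0,0,-1],[0,0,0,0,0,0,-1]]
  ]
}}

```text
time: 4.47
tool_pos: [0.496, -0.279, 0.0615]
tool_rot: [-0.0, 0.77, 0.638, 0.0]
contact_force: [0.4, 0.6, 2.1]
gripper_width: 0.158
```

{"op": "carry_out", "data": {
  "moves": [
    [[0,0,0,0,0,0,-1],[0,0,0,0,0,-0.2,-1],[0,0,0,0,0,-0.5,-1],[0,0,0,0,0,-0.8,-1],[0,0,0,0,0,-0.8,-1],[0,0,0,0,0,-0.8,-1],[0,0,0,0,0,-0.9,-1],[0,0,0,0,0,0,-1]]
  ]
}}

```text
time: 5.13
tool_pos: [0.499, -0.2814, 0.2307]
tool_rot: [0.007, 0.77, 0.638, 0.002]
contact_force: [1.3, -1.3, -0.3]
gripper_width: 0.151
```

```bash
python3 - <<'E'
from h import *
plan(.5763,.2119,.22,91.2)
s=state(); f=grab_frame("wrist"); cv2.imwrite("pics/w4.png",f["frame"][:,:,::-1])
f=grab_frame("scene"); cv2.imwrite("pics/s4.png",f["frame"][:,:,::-1])
E
```

```text
t 5.13 pos [ 0.499  -0.2814  0.2307] yaw 79.26 tilt z [ 0.0113 -0.0087 -0.9999] F [ 1.3 -1.3 -0.3] w 0.151
shift units [12.48 -0.4   0.18] turn z units -2.39
```

View pics/w4.png

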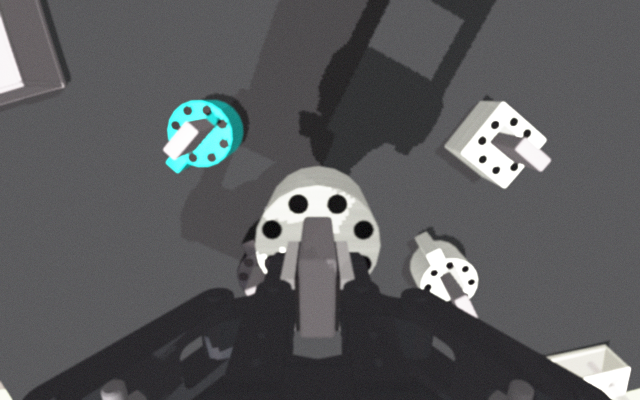

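View pics/s4.png

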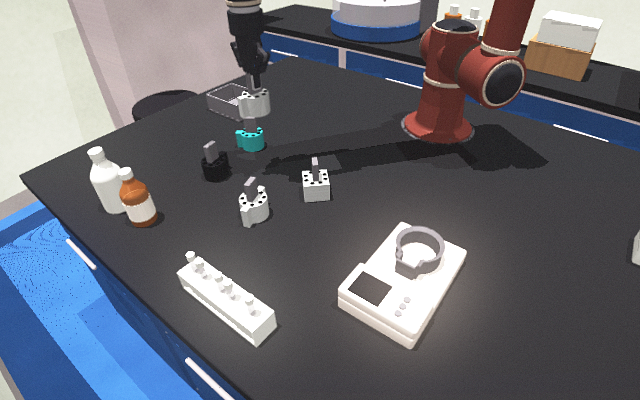

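The block is held, and the twin, square and decoys haven't moved. Now I'll turn and carry it across to the shaker.

{"op": "carry_out", "data": {
  "moves": [
    [[0,0,-0.6,0,0,0,-1],[0,0,-0.6,0.2,0,0,-1],[0,0,-0.6,0.4,0,0,-1],[0,0,-0.6,0.6,0.1,0,-1],[0,0,0,0.7,0.13,0,-1],[0,0,0,0.7,0.13,0,-1],[0,0,0,0.7,0.13,0,-1],[0,0,0,0.7,0.13,0,-1]]
  ]
}}

```text
time: 5.9
tool_pos: [0.5198, -0.1171, 0.2181]
tool_rot: [-0.002, 0.699, 0.715, -0.001]
contact_force: [0.6, -0.9, -2.1]
gripper_width: 0.155
```

{"op": "carry_out", "data": {
  "moves": [
    [[0,0,0,0.7,0.13,0,-1],[0,0,0,0.7,0.13,0,-1],[0,0,0,0.7,0.13,0,-1],[0,0,0,0.7,0.13,0,-1],[0,0,0,0.6,0.13,0,-1],[0,0,0,0.4,0.1,0,-1],[0,0,0,0.2,0.1,0,-1],[0,0,0,0,0,0,-1]]
  ]
}}

```text
time: 6.57
tool_pos: [0.551, 0.0432, 0.2189]
tool_rot: [-0.002, 0.698, 0.716, -0.001]
contact_force: [-0.6, -0.1, -2.3]
gripper_width: 0.151
```

```bash
python3 - <<'E'
from h import *
plan(.5763,.2119,.2,91.2)
E
```

```text
t 6.57 pos [0.551  0.0432 0.2189] yaw 91.39 tilt z [-3.9e-03  4.0e-04 -1.0e+00] F [-0.6 -0.1 -2.3] w 0.151
shift units [4.2  0.74 0.47] turn z units 0.04
```

{"op": "carry_out", "data": {
  "moves": [
    [[0,0,0,0.4,0.1,0,-1],[0,0,0,0.7,0.12,0,-1],[0,0,0,0.8,0.12,0,-1],[0,0,0,0.8,0.12,0,-1],[0,0,0,0.7,0.12,0,-1],[0,0,0,0.5,0.1,0,-1],[0,0,0,0.3,0.06,0,-1],[0,0,0,0,0,0,-1]]
  ]
}}

```text
time: 7.23
tool_pos: [0.5775, 0.2112, 0.2201]
tool_rot: [-0.0, 0.699, 0.715, -0.001]
contact_force: [-0.8, -0.6, -2.6]
gripper_width: 0.156
```

{"op": "carry_out", "data": {
  "moves": [
    [[0,0,0,0,0,0,-1],[0,0,0,0,0,0,-1],[0,0,0,0,0,0,-1],[0,0,0,0,0,0,-1]]
  ]
}}

```text
time: 7.57
tool_pos: [0.5777, 0.2092, 0.2213]
tool_rot: [0.0, 0.7, 0.714, -0.0]
contact_force: [-0.1, 0.2, -2.5]
gripper_width: 0.156
```

```bash
python3 - <<'E'
from h import *
plan(.5763,.2119,.2,91.2)
s=state(); f=grab_frame("wrist"); cv2.imwrite("pics/w5.png",f["frame"][:,:,::-1])
np.savez("w5.npz",W=cloud(f,toolM(s)@f["hand_eye"]),T=cloud(f,f["hand_eye"]),fr=f["frame"])
f=grab_frame("top"); cv2.imwrite("pics/t5.png",f["frame"][:,:,::-1]); np.savez("t5.npz",W=cloud(f),fr=f["frame"])
f=grab_frame("scene"); cv2.imwrite("pics/s5.png",cv2.resize(f["frame"][100:350,300:560,::-1],None,fx=2.4,fy=2.4)); np.savez("s5.npz",W=cloud(f),fr=f["frame"])
E
```

```text
t 7.57 pos [0.5777 0.2092 0.2213] yaw 91.18 tilt z [-0.e+00 -3.e-04 -1.e+00] F [-0.1  0.2 -2.5] w 0.156
shift units [ 0.07 -0.03  0.53] turn z units -0.0
```

View pics/w5.png

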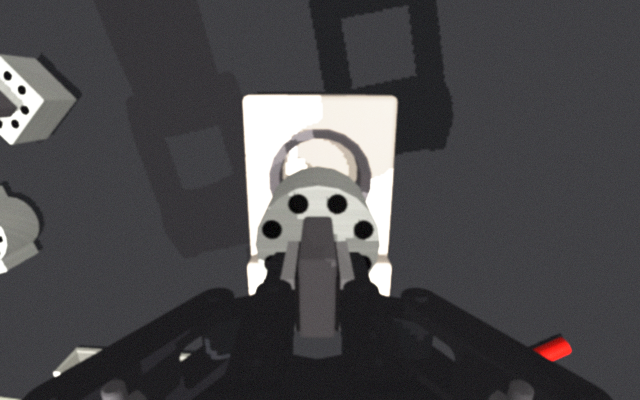

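View pics/t5.png

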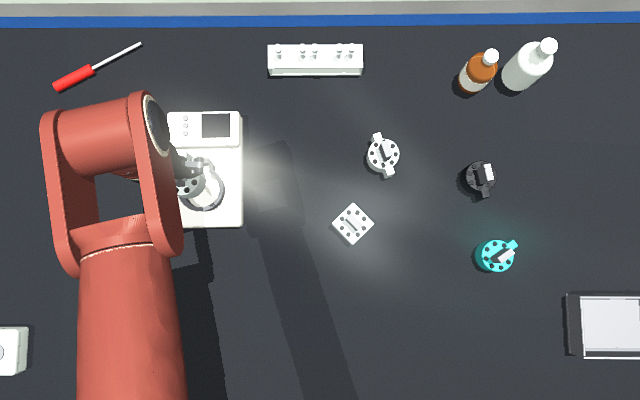

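View pics/s5.png

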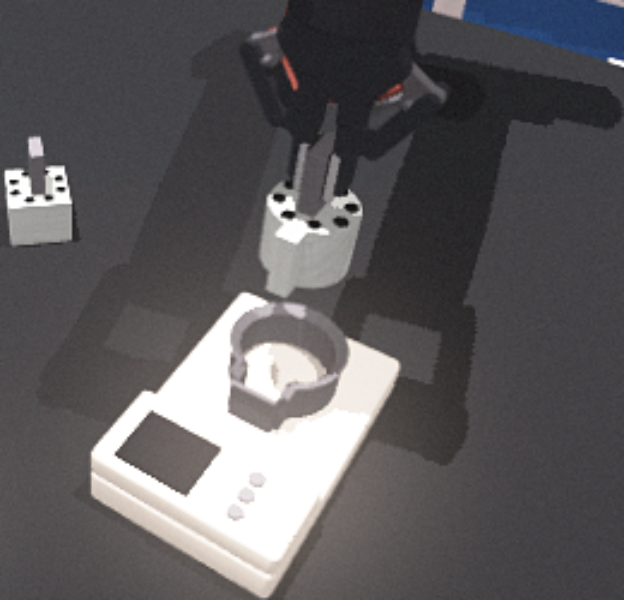

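```bash
python3 - <<'E'
from h import *
from scipy.optimize import least_squares
W=np.load("s5.npz")["W"].reshape(-1,3)
near=np.hypot(W[:,0]-.577,W[:,1]-.21)<.075
S=W[near&(W[:,2]>.14)&(W[:,2]<.218)]
print(len(S)); 
h,e=np.histogram(S[:,2],bins=np.arange(.14,.22,.004)); print(h)
# plane of top
z0=np.median(S[S[:,2]>.205][:,2]); print("top z",z0)
T=S[abs(S[:,2]-z0)<.005]; A=np.c_[T[:,:2]-[.577,.21],np.ones(len(T))]; c,*_=np.linalg.lstsq(A,T[:,2],rcond=None); print("top plane slopes deg",np.degrees(np.arctan(c[:2])),c[2],len(T))
print("T rect",cv2.minAreaRect((T[:,:2]*1000).astype(np.float32)))
B=S[S[:,2]<z0-.006]; 
for lo,hi in((.14,.175),(.175,.2),(.14,.2)):
    q=B[(B[:,2]>lo)&(B[:,2]<hi)]
    s=least_squares(lambda p:np.hypot(q[:,0]-p[0],q[:,1]-p[1])-.032,[.577,.21],loss="soft_l1",f_scale=.001); print("side",lo,s.x,len(q))
r=np.hypot(q[:,0]-s.x[0],q[:,1]-s.x[1]); m=r>.039; print("rib",m.sum(),np.degrees(np.arctan2(*(q[m].mean(0)[:2]-s.x)[::-1])))
C=W[near&(W[:,2]>.071)&(W[:,2]<.08)]; q2=C[C[:,0]<.6]
s=least_squares(lambda p:np.hypot(q2[:,0]-p[0],q2[:,1]-p[1])-.0428,[.577,.21],loss="soft_l1",f_scale=.002); print("scene ring",s.x,len(q2))
# wrist
W=np.load("w5.npz")["W"].reshape(-1,3)
T=W[(np.hypot(W[:,0]-.577,W[:,1]-.21)<.05)&(abs(W[:,2]-.211)<.006)]
A=np.c_[T[:,:2]-[.577,.21],np.ones(len(T))]; c,*_=np.linalg.lstsq(A,T[:,2],rcond=None); print("wrist top",len(T),np.degrees(np.arctan(c[:2])),c[2],T.min(0),T.max(0))
C=W[(W[:,2]>.071)&(W[:,2]<.08)&(np.hypot(W[:,0]-.577,W[:,1]-.21)<.055)&(W[:,0]<.6)]
s=least_squares(lambda p:np.hypot(C[:,0]-p[0],C[:,1]-p[1])-.0428,[.577,.21],loss="soft_l1",f_scale=.002); print("wrist ring",s.x,len(C))
H=W[(W[:,2]>.028)&(W[:,2]<.045)]; print("housing",cv2.minAreaRect((H[:,:2]*1000).astype(np.float32)))
E
```

```text
1450
[  0   0   0   0  10  59  69  65  77  64  79  74  76  64  85  71 135 488
  23]
top z 0.20887293051836076
top plane slopes deg [-1.49606613 -0.58351666] 0.20900314937670145 633
T rect ((588.4015502929688, 215.22483825683594), (67.45077514648438, 62.23497772216797), 21.804061889648438)
side 0.14 [0.57879688 0.20918895] 265
side 0.175 [0.57876713 0.20917779] 457
side 0.14 [0.57877663 0.20918233] 722
rib 188 3.6396420994494734
scene ring [0.57626309 0.21234924] 201
wrist top 6059 [0.50878306 0.07450156] 0.20978316235604358 [0.5443102  0.17783215 0.20501959] [0.59180206 0.2409394  0.21693318]
wrist ring [0.57436912 0.21155412] 1229
housing ((651.3204345703125, 70.39830017089844), (383.0231628417969, 434.20501708984375), 0.8284091353416443)
```

The scene view puts the block axis 2.5 mm off in +x and 3 mm off in -y of the well axis. It is upright to within about 1° and its underside is at about 0.160. I'll correct the offset and descend to just above the rim.

{"op": "carry_out", "data": {
  "moves": [
    [[0,0,0.1,0.08,-0.06,0,-1],[0,0,0,0,0,0.4,-1],[0,0,0,0,0,0.5,-1],[0,0,0,0,0,0.5,-1],[0,0,0,0,0,0.4,-1],[0,0,0,0,0,0,-1],[0,0,0,0,0,0,-1],[0,0,0,0,0,0,-1]]
  ]
}}

```text
time: 8.38
tool_pos: [0.5758, 0.2139, 0.1507]
tool_rot: [0.0, 0.702, 0.712, 0.001]
contact_force: [1.0, 0.1, -2.3]
gripper_width: 0.158
```

```bash
cat > m.py <<'E'
from h import *
import sys
from scipy.optimize import least_squares
plan(.5755,.2123,.0968,91.2); zt=state()["tool_pos"][2]-.0615
f=grab_frame("scene"); cv2.imwrite(f"pics/{sys.argv[1]}.png",cv2.resize(f["frame"][100:350,300:560,::-1],None,fx=2.4,fy=2.4,interpolation=cv2.INTER_CUBIC))
W=cloud(f).reshape(-1,3); near=np.hypot(W[:,0]-.577,W[:,1]-.21)<.075
q=W[near&(W[:,2]>max(zt+.002,.078))&(W[:,2]<zt+.045)]
s=least_squares(lambda p:np.hypot(q[:,0]-p[0],q[:,1]-p[1])-.032,[.577,.21],loss="soft_l1",f_scale=.001); print("block axis",s.x,len(q))
r=np.hypot(q[:,0]-s.x[0],q[:,1]-s.x[1]); m=r>.039; print("rib",m.sum(),np.degrees(np.arctan2(*(q[m].mean(0)[:2]-s.x)[::-1])))
n2=np.hypot(W[:,0]-.577,W[:,1]-.21)<.045
T=W[n2&(abs(W[:,2]-zt-.05)<.006)]; print("top z",np.median(T[:,2]),len(T)," bar top",np.percentile(W[n2][:,2],[50]))
E
python3 m.py s6
```

```text
t 8.38 pos [0.5758 0.2139 0.1507] yaw 90.76 tilt z [ 1.8e-03  4.0e-04 -1.0e+00] F [ 1.   0.1 -2.3] w 0.158
shift units [-0.04 -0.01  1.35] turn z units -0.09
block axis [0.57686724 0.21352714] 624
rib 158 3.5840627998655226
top z 0.13772817819130295 565  bar top [0.32649443]
```

View pics/s6.png

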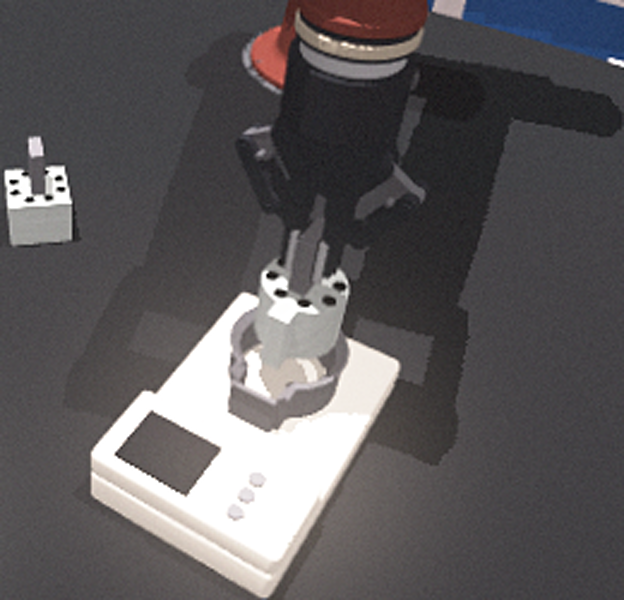

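The block axis is within 1.3 mm of the well and the rib faces the slot. I'll lower it gently.

{"op": "carry_out", "data": {
  "moves": [
    [[0,0,0,-0.03,-0.01,0,-1],[0,0,0,0,0,0.2,-1],[0,0,0,0,0,0.2,-1],[0,0,0,0,0,0.2,-1],[0,0,0,0,0,0.2,-1],[0,0,0,0,0,0.1,-1],[0,0,0,0,0,0,-1],[0,0,0,0,0,0,-1]]
  ]
}}

```text
time: 9.1
tool_pos: [0.5744, 0.2123, 0.1125]
tool_rot: [-0.0, 0.702, 0.712, -0.001]
contact_force: [1.4, -1.0, -2.0]
gripper_width: 0.153
```

```bash
python3 m.py s7
```

```text
t 9.1 pos [0.5744 0.2123 0.1125] yaw 90.76 tilt z [-1.2e-03 -3.0e-04 -1.0e+00] F [ 1.4 -1.  -2. ] w 0.153
shift units [-0.    0.03  0.39] turn z units -0.09
block axis [0.57430125 0.21180304] 239
rib 59 3.466951734910168
top z 0.0996321737694719 526  bar top [0.29888648]
```

View pics/s7.png

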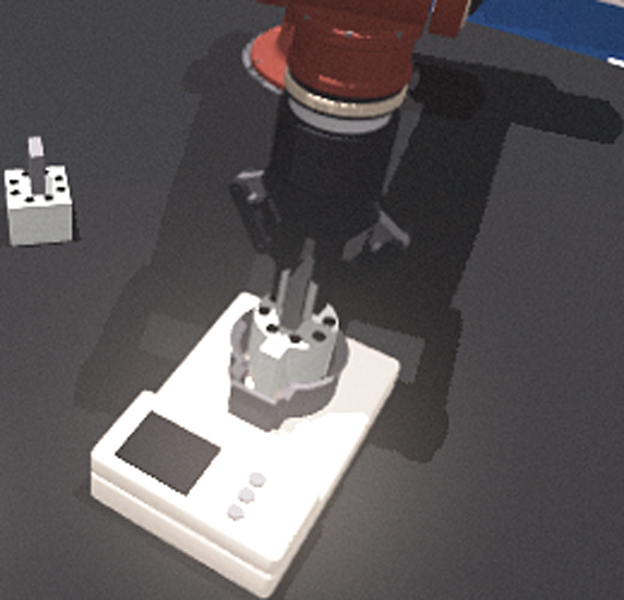

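The block is inside the well with its underside at about 0.050, and there is no contact force. I'll lower the rest of the way in small steps.

{"op": "carry_out", "data": {
  "moves": [
    [[0,0,0,0,0.03,0,-1],[0,0,0,0,0,0.1,-1],[0,0,0,0,0,0.1,-1],[0,0,0,0,0,0.1,-1],[0,0,0,0,0,0.03,-1],[0,0,0,0,0,0,-1],[0,0,0,0,0,0,-1]]
  ]
}}

```text
time: 9.73
tool_pos: [0.5758, 0.2124, 0.0998]
tool_rot: [-0.0, 0.702, 0.712, -0.0]
contact_force: [0.7, 0.1, -2.0]
gripper_width: 0.154
```

{"op": "carry_out", "data": {
  "moves": [
    [[0,0,0,0,0,0.03,-1],[0,0,0,0,0,0,-1],[0,0,0,0,0,0,-1],[0,0,0,0,0,0,-1]]
  ]
}}

```text
time: 10.07
tool_pos: [0.5761, 0.2124, 0.099]
tool_rot: [0.0, 0.702, 0.712, 0.0]
contact_force: [0.1, -0.0, -2.7]
gripper_width: 0.157
```

```bash
python3 m.py s8
```

```text
t 10.07 pos [0.5761 0.2124 0.099 ] yaw 90.76 tilt z [ 2.e-04  0.e+00 -1.e+00] F [ 0.1 -0.  -2.7] w 0.157
shift units [-0.   -0.02  0.06] turn z units -0.09
block axis [0.57646269 0.21155086] 65
rib 17 5.124860160810044
top z 0.08639098275652546 510  bar top [0.28880374]
```

Roughly 1.5 to 2 mm still to go.

{"op": "carry_out", "data": {
  "moves": [
    [[0,0,0,0,0,0.03,-1],[0,0,0,0,0,0,-1],[0,0,0,0,0,0,-1]]
  ]
}}

```text
time: 10.37
tool_pos: [0.5759, 0.2124, 0.0976]
tool_rot: [-0.0, 0.702, 0.712, -0.0]
contact_force: [-1.0, 0.6, -3.5]
gripper_width: 0.157
```

{"op": "carry_out", "data": {
  "moves": [
    [[0,0,0,0,0,0.03,-1],[0,0,0,0,0,0,-1],[0,0,0,0,0,0,-1]]
  ]
}}

```text
time: 10.62
tool_pos: [0.5761, 0.2124, 0.0965]
tool_rot: [0.0, 0.702, 0.712, 0.0]
contact_force: [0.5, 0.6, -2.4]
gripper_width: 0.157
```

{"op": "carry_out", "data": {
  "moves": [
    [[0,0,0,0,0,0.03,-1],[0,0,0,0,0,0,-1],[0,0,0,0,0,0,-1]]
  ]
}}

```text
time: 10.87
tool_pos: [0.5762, 0.2126, 0.0965]
tool_rot: [0.0, 0.702, 0.712, 0.0]
contact_force: [-3.6, -0.9, 5.9]
gripper_width: 0.153
```

```bash
python3 m.py s9
```

```text
t 10.87 pos [0.5762 0.2126 0.0965] yaw 90.77 tilt z [ 3.e-04  1.e-04 -1.e+00] F [-3.6 -0.9  5.9] w 0.153
shift units [-0.01 -0.02 -0.01] turn z units -0.09
block axis [0.57595614 0.21154111] 24
rib 6 3.5359293900139375
top z 0.08375169961232831 505  bar top [0.28618543]
```

Contact with the floor shows as a force change of about +8 N at TCP z = 0.0965, the height I predicted for seating. Block top reads about 0.084, against 0.085 expected. One slight press to confirm, then release.

{"op": "carry_out", "data": {
  "moves": [
    [[0,0,0,0,0,0.02,-1],[0,0,0,0,0,0,-1],[0,0,0,0,0,0,-1]]
  ]
}}

```text
time: 11.17
tool_pos: [0.5762, 0.2125, 0.0965]
tool_rot: [0.0, 0.702, 0.712, 0.0]
contact_force: [-5.5, -0.7, 8.7]
gripper_width: 0.155
```

{"op": "carry_out", "data": {
  "moves": [
    [[0,0,0,0,0,0,0.0],[0,0,0,0,0,0,0.0],[0,0,0,0,0,0,0.2],[0,0,0,0,0,0,0.5],[0,0,0,0,0,0,1],[0,0,0,0,0,0,1],[0,0,0,0,0,0,1],[0,0,0,0,0,0,1]]
  ]
}}

```text
time: 11.83
tool_pos: [0.576, 0.2124, 0.0944]
tool_rot: [-0.0, 0.702, 0.712, -0.0]
contact_force: [1.0, -0.5, -0.9]
gripper_width: 0.997
```

```bash
python3 m.py s10; python3 -c "
from h import *
f=grab_frame('wrist');cv2.imwrite('pics/w10.png',f['frame'][:,:,::-1])"
```

```text
t 11.83 pos [0.576  0.2124 0.0944] yaw 90.76 tilt z [-1.e-04 -0.e+00 -1.e+00] F [ 1.  -0.5 -0.9] w 0.997
shift units [-0.   -0.01 -0.06] turn z units -0.09
block axis [0.577 0.21 ] 0
rib 0 nan
top z 0.0837429793895405 584  bar top [0.29015006]m.py:9: RuntimeWarning: Mean of empty slice.
  r=np.hypot(q[:,0]-s.x[0],q[:,1]-s.x[1]); m=r>.039; print("rib",m.sum(),np.degrees(np.arctan2(*(q[m].mean(0)[:2]-s.x)[::-1])))
  ret = um.true_divide(
```

View pics/w10.png

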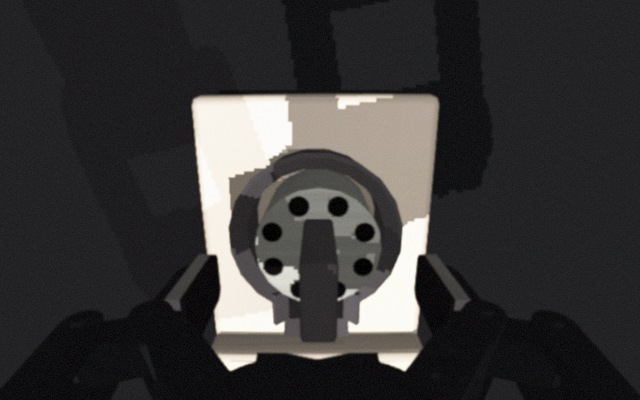

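The gripper is open and the pads at (205,285) and (435,285) are clear of the bar at (320,270). The block sits inside the collar. I'll lift straight up and move off to the side so I can check it.

{"op": "carry_out", "data": {
  "moves": [
    [[0,0,0,0,0,-0.3,1],[0,0,0,0,0,-0.6,1],[0,0,0,0,0,-0.8,1],[0,0,0,0,0,-0.8,1],[0,0,0,0,0,-0.8,1],[0,0,0,0,-0.5,-0.5,1],[0,0,0,0,-0.8,0,1],[0,0,0,0,-0.8,0,1]]
  ]
}}

```text
time: 12.6
tool_pos: [0.4926, 0.2115, 0.2502]
tool_rot: [0.001, 0.703, 0.712, 0.002]
contact_force: [-0.3, 1.3, -1.3]
gripper_width: 1.0
```

{"op": "carry_out", "data": {
  "moves": [
    [[0,0,0,0.6,-0.6,0,1],[0,0,0,0.8,0,0,1],[0,0,0,0.8,0,0,1],[0,0,0,0.8,0,0,1],[0,0,0,0.8,0,0,1],[0,0,0,0.5,0,0,1],[0,0,0,0,0,0,1],[0,0,0,0,0,0,1]]
  ]
}}

```text
time: 13.27
tool_pos: [0.4655, 0.3837, 0.2472]
tool_rot: [0.0, 0.702, 0.712, 0.0]
contact_force: [-0.5, 0.6, 0.1]
gripper_width: 0.997
```

```bash
python3 - <<'E'
from h import *
from scipy.optimize import least_squares
plan(.5,.3,.2,90)
f=grab_frame("top"); W=cloud(f); fr=f["frame"][:,:,::-1]; cv2.imwrite("pics/t11.png",fr)
g=grab_frame("scene"); G=cloud(g)
cv2.imwrite("pics/c11.png",np.hstack([cv2.resize(fr[100:240,150:250],(400,560),interpolation=cv2.INTER_CUBIC),cv2.resize(g["frame"][200:350,330:437,::-1],(400,560),interpolation=cv2.INTER_CUBIC)]))
for nm,Q in(("top",W),("scene",G)):
    P=Q.reshape(-1,3); n=np.hypot(P[:,0]-.5763,P[:,1]-.212)<.05
    r=np.hypot(P[:,0]-.5763,P[:,1]-.212)
    T=P[(r<.03)&(abs(P[:,2]-.085)<.008)]; A=np.c_[T[:,:2]-[.5763,.212],np.ones(len(T))]; c,*_=np.linalg.lstsq(A,T[:,2],rcond=None)
    print(nm,len(T),"top z",np.median(T[:,2]),"slope deg",np.degrees(np.arctan(c[:2])))
    B=P[n&(P[:,2]>.122)&(P[:,2]<.145)]; print(" bar",len(B),np.median(B[:,2]),cv2.minAreaRect((B[:,:2]*1000).astype(np.float32)))
P=W
def reg(u0,u1,v0,v1,lo,hi):
    P=W[v0:v1,u0:u1].reshape(-1,3); return P[(P[:,2]>lo)&(P[:,2]<hi)]
for nm,b in dict(twin=(360,408,128,185),sq=(325,380,195,250)).items():
    bar=reg(*b,0.09,0.105); print(nm,cv2.minAreaRect((bar[:,:2]*1000).astype(np.float32)))
E
```

```text
t 13.27 pos [0.4655 0.3837 0.2472] yaw 90.87 tilt z [ 5.e-04 -2.e-04 -1.e+00] F [-0.5  0.6  0.1] w 0.997
shift units [-2.1   0.83  1.18] turn z units 0.17
top 494 top z 0.08600773908472464 slope deg [-0.32686242  0.33109792]
 bar 155 0.13335703757665662 ((576.2369384765625, 212.89756774902344), (33.78713607788086, 14.246734619140625), 2.3162050247192383)
scene 448 top z 0.08386243765416623 slope deg [0.73840737 1.8788187 ]
 bar 147 0.13101048709949764 ((577.9102783203125, 213.4872283935547), (14.477819442749023, 33.33713912963867), 88.80956268310547)
twin ((650.850341796875, -159.85023498535156), (34.27214813232422, 14.972884178161621), 20.131263732910156)
sq ((506.75115966796875, -95.45600891113281), (32.86542892456055, 14.1156005859375), 44.65066909790039)
```

View pics/c11.png

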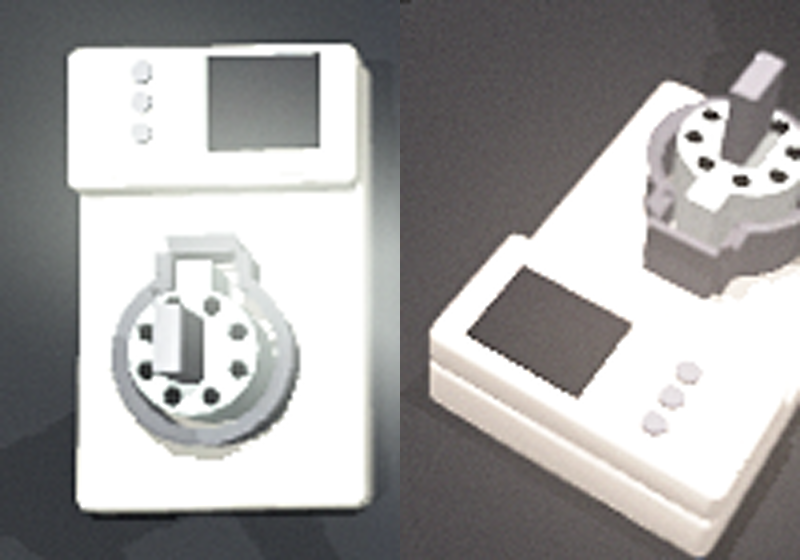

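View pics/t11.png

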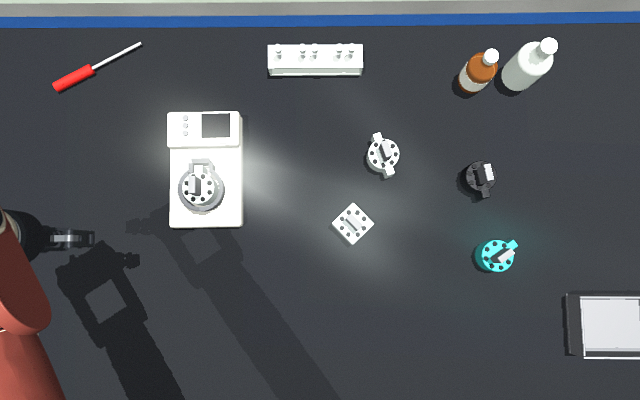

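The block is seated: its bar top is at 0.131 to 0.133 (expected 0.133) and its top face at 0.084 to 0.086 (expected 0.085). The rib is in the slot, the block is upright, and the bystanders haven't moved. I'll hand the job in.

```bash
python3 -c "
from plant import ticket
print(ticket.job_done())"
```

```text
the job is handed in; nothing more can be done
None
```

The single-rib block is seated in the shaker's well with its rib in the slot, and I have handed the job in. It took about 13.3 s. I pinched the block by its bar, carried it over the well and lowered it until it touched the floor. Then I let go and moved the arm clear.

**Last checks:**
- **Height:** the top face read 86 mm in the top camera and 84 mm in the scene camera (85 expected). The bar top read 133 and 131 mm (133 expected).
- **Position:** the bar centre is about 1 mm off the well axis in the top camera and about 2 mm off in the scene camera.
- **Angle:** the block's yaw read about 2.3° in the top camera and −1.2° in the scene camera, against about 1.2° for the shaker. The slot leaves room for that.
- **Upright:** the top face slopes under 0.5° in the top camera. The scene camera read up to 1.9°, but on few points seen at a slant, so I trust the top camera more.
- **Floor contact:** the vertical force rose by about 11 N in all, with the tool stopping at the height I had predicted for a seated block.
- **Other blocks:** the twin and the square block had moved less than 0.5 mm, within measurement noise.

The two cameras disagree by about 2 mm, which is within the stated calibration. No check failed.

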